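# Emergency lid release of a bench centrifuge

## Task

The small centrifuge has lost power and its lid is locked. Take the release rod from the steel tray, reach behind the machine and feel with the rod's tip along the groove under the rear shroud for the hidden release slot, and push the rod in until the lid springs open. Then draw the rod out and lay it back in the tray, without disturbing the petri dish and the little dark bottle standing nearby.

Things in the scene. Friction and masses are not known exactly. Their poses are not given: they have to be found in the camera images.
- centrifuge: white bench centrifuge, 130 mm deep (x, without the shroud) x 200 mm wide (y) x 100 mm high with the lid shut, fixed to the bench. Origin: centre of the underside; -x is its front (towards the robot, dark display), +x its rear, z up. Hidden in the rear face is a groove along y, open to the rear, under a grey shroud
- groove (a point): middle of the groove's flat steel bottom, axes as the centrifuge's, 61 mm behind and 60 mm above its origin. The groove is 80 mm long (y), 24 mm high (z), 4 mm deep in the rear face. In its bottom is one upright slot, 15 mm wide in y, as tall as the groove; its middle lies anywhere within 25 mm either way along y, different each time, only to be felt. The release bolt sits 8 mm deep in the slot
- shroud (a point): middle of the rear edge of the grey shroud, axes as the centrifuge's, 29 mm behind and 18.5 mm above the groove point. Its roof, 140 mm wide (y) and 13 mm thick, overhangs the groove with its underside 12 mm above the groove's middle; a cheek stands at each end of the groove, from 42 mm off the middle outward, as far back as the roof
- release_bolt (a joint): how far the release bolt in the slot is pushed in, towards the front of the machine, m: 0 at rest, 0.013 at its stop. It pushes back with 2 N at first and about 7 N at the stop, frees the lid from about 0.006 on, and springs back when let go
- lid (a joint): opening angle of the centrifuge's lid, rad: 0 shut and locked, 0.65 sprung open (the front edge rises, the hinge is at the rear top edge; it stays up by its spring)
- tray: shallow steel tray, 220 mm (x) x 140 mm (y), 12 mm high, walls and floor 3 mm thick, fixed to the bench. Origin: centre of the underside, z up
- rod: release rod, 140 mm long, about 0.09 kg, lying in the tray: a black handle 60 mm long (x) x 16 mm wide (y) x 26 mm high (z), from which a round steel rod of 10 mm diameter sticks out 80 mm along -x, its axis 13 mm above the handle's underside. Origin: centre of the handle's underside; -x points to the tip. Grip the handle across y
- rod_grip (a point): middle of the handle, on the rod's axis
- rod_tip (a point): rounded tip of the rod, 110 mm from the middle of the handle
- petri_dish: bystander: closed petri dish, 90 mm wide, 16 mm high; origin: centre of the underside
- oil_bottle: bystander: small dark bottle, 29 mm wide, 62 mm high; origin: centre of the underside
Things that resemble listed ones, but are neither listed nor needed, are in the scene too. What is meant by the rod is not turquoise or white, and is the larger of those in its own colour.

How it is judged:
By the outcome, as a careful person would: the job done as asked, in the order asked, and still so for the second after the job is handed in, with the robot touching nothing.
It also fails if it takes over 56 s, if anything falls off the work surface, if the arm or the gripper's body presses on something with over 40 N, if the wrist force passes 120 N, or if a joint passes its speed limit or range.

## Robot

A 6-joint arm with a two-finger parallel gripper is mounted at the origin on a cart in front of the work surface, level with it; the furniture and walls round the work are solid. World frame = base frame: x ahead of the robot, y to its left, z up, the work surface at z = 0. Lengths are in m, angles in rad, forces in N, time in s.
With the tool pointing down it reaches from about 0.275 to 0.725 m from the base axis. Payload 5.6 kg.
Tool frame: the origin (TCP) lies on the mounting face of the last link; the fingertips stand 173 mm ahead of it and the grasp point (between the pads) lies 155 mm ahead of it; z points along the fingers, y is the line along which they close (so a half turn about z gives the same grasp; the last joint's range is limited). The gripper opens to 85 mm and grips with 20 to 120 N. Pads are 22 mm wide; open, the fingers measure 114 mm over their backs; the gripper's body (76 mm by 85 mm) begins 54 mm behind the grasp point. The pads swing forward as they close: fully open they stand 13 mm farther back than shut.
Start: joints at [-0.885, 0.255, 0.108, 0, -1.424, -0.285], TCP at [0.215, -0.506, 0.405] pointing down, gripper open.
Joint ranges: [-2.95, 2.95], [-1.21, 1.97], [-1.09, 1.5], [-2.87, 1.71], [-2.94, -0.07], [-3.05, 3.05]. Speed limits (rad/s): [2.57, 2.57, 3.14, 3.14, 3.14, 3.14].

## Interface

Orientations are given as a unit quaternion [x, y, z, w].
In Python, from station import * gives the robot as it stands. The module is installed in compiled form; this text tells all that it offers.
- The arm moves only by the tool apply_moves, never from a script. Its argument "targets" is a list of rows, each an object of numbers: "claw": the opening, from 0 (shut) to 1 (fully open); "x", "y", "z": the shift along the tool's x, y, z in mm; "spin": the turn about the tool's z in degrees. In form: [{"claw": .., "x": .., "y": .., "z": .., "spin": ..}, ...]. A call has 1 to 10 rows; each row shifts and turns the commanded pose from where the row before left it, along the tool's axes as they then stand; what a row does not reach is not made up. A row lasts 1/10 s, in which the tool goes at most 50 mm and 8.59 degrees, less where a joint would pass 70% of its speed; a pose out of reach is approached as far as the arm can. A call with a gripper value outside its range is refused whole. The fingers move at their own pace and stop on an object; the grip force is fixed at half the most. Time passes only in rows, so rows that do not move let the fingers close. It gives the time, the measured TCP pose, the force, the opening and the grip force at its end, in the units of the state.
- get_state(): the state, without advancing time (a new reading comes with each control period).
- read_camera(name): name is "scene" or "side" or "wrist"; returns a dict with "color" (480x640x3 uint8, red, green, blue), "vertical_fov" (degrees; the focal length in pixels is half the picture's height over the tangent of half this angle, whatever the lens; pixels are square), "cx", "cy" (the principal point, pixels), "origin" and "rotation" of the camera in the world; the wrist camera has in their place "hand_eye" (4x4, takes a point from camera to tool coordinates, whose origin is the TCP and whose axes are the flange's). Camera axes: x right, y up, looking along -z (the intrinsics and any distortion apply to the point x, -y, -z); pixel columns grow to the right and rows downward; lengths in m; the calibration is good to about 2 mm. A picture is of the moment at which its call begins: read the wrist's pose just before it. There is no depth.
- finish_job(): hands the job in; it is judged then, once.
Trained networks look in a picture, given as the dict that the camera call returned (one of the last four; its "shot" number tells which), for a name from the list of things; names that differ only in an ending like _2 or _b are one class to them, and where a whole thing is asked for, a point or a joint stands for the part that bears it (a point fixed in the world has none). Each returns a list of dicts, best first, with "p" (0 to 1); they miss things now and then, are a little off and sometimes report something else, mostly with a low value. They report only what shows in the picture. A call takes as long as a camera call. They do not tell look-alikes from the thing itself.
- search_frame(picture, thing): "position" ([x, y, z] in m, in world coordinates, good to about 4 mm: the middle of the surface that is visible of it).
- landmark_of(picture, thing): "position" ([x, y, z] in m, in world coordinates, good to about 4 mm: a listed point, or the origin of a listed thing).
The state is a dict: "t": time; "joint_positions": joint angles; "joint_velocities": joint speeds; "tau": joint torques, N m; "tcp_pos": TCP position; "ee_rot": TCP orientation; "ft_force": force on the tool from outside, world axes, zero at the start; "ft_torque": the same for the moment, N m; "width": finger opening in m; "grasp_force": force on a finger pad.
Only numpy, scipy, OpenCV 4.12 (cv2) and the standard library are available. Lean on these libraries where they do the work, as an engineer would, in place of code of your own. Each camera call takes 0.05 s, during which the arm holds its last target. There are 200 camera calls.

## Working session

There is one attempt and no reset: what is moved stays moved. The work goes in short steps, Python scripts to look and compute and a tool call to move; the robot and the scene stay as the last step left them, time stands still between calls to the robot, and variables do not carry over. Pictures are saved under pics/ and viewed, at most 10 in all, crops included, and the job is handed in when it is done.

Besides the shell and the picture viewer there is one more tool, called after "Call:" as a command line: name --argument value ..., lists and objects as JSON in quotes. apply_moves: Moves the arm, as the interface text tells. Its arguments: {"type":"object","properties":{"targets":{"type":"array","items":{"type":"object","properties":{"claw":{"type":"number"},"x":{"type":"number"},"y":{"type":"number"},"z":{"type":"number"},"spin":{"type":"number"}}}}},"required":["targets"]}

```bash
mkdir -p pics; cat > h.py <<'E'
from station import *
import numpy as np, cv2
from scipy.spatial.transform import Rotation as R
def save(c,n): cv2.imwrite('pics/'+n+'.png',c['color'][:,:,::-1])
E
python3 - <<'E'
from h import *
s=get_state();print(s['t'],s['tcp_pos'],s['ee_rot'],s['width'])
print(R.from_quat(s['ee_rot']).as_matrix().round(3))
P={}
for n in ['scene','side']:
    c=read_camera(n);save(c,n);P[n]=c
    print(n,c['vertical_fov'],c['cx'],c['cy'],np.round(c['origin'],3),[k for k in c])
    for t in ['centrifuge','groove','shroud','tray','rod','rod_grip','rod_tip','petri_dish','oil_bottle']:
        print(t,[(round(d['p'],2),np.round(d['position'],3).tolist()) for d in landmark_of(c,t)[:4]])
    print('sf rod',[(round(d['p'],2),np.round(d['position'],3).tolist()) for d in search_frame(c,'rod')[:5]])
a=np.hstack([P['scene']['color'],P['side']['color']])
E
```

```text
0.0 [ 0.21457364 -0.50622952  0.40377876] [-1.99012284e-01  9.79996503e-01  9.55313041e-04 -2.29772633e-04] 0.08545277839863323
[[-0.921 -0.39  -0.001]
 [-0.39   0.921  0.002]
 [ 0.     0.002 -1.   ]]
scene 50.29880429985791 323.19870606704285 229.33908408039824 [-0.305  0.616  0.522] ['color', 'vertical_fov', 'cx', 'cy', 'origin', 'rotation', 'shot']
centrifuge [(0.65, [0.402, -0.181, 0.001])]
groove [(0.6, [0.462, -0.195, 0.06]), (0.49, [0.494, -0.202, 0.078])]
shroud [(0.82, [0.495, -0.206, 0.077]), (0.3, [0.516, 0.375, 0.001])]
tray [(0.91, [0.462, 0.349, 0.001]), (0.19, [0.514, 0.378, 0.014])]
rod [(0.9, [0.491, 0.547, 0.0]), (0.73, [0.511, 0.372, 0.002]), (0.73, [0.595, -0.085, -0.003]), (0.63, [0.43, 0.025, 0.002])]
rod_grip [(0.9, [0.597, -0.08, 0.012]), (0.87, [0.512, 0.374, 0.015]), (0.85, [0.489, 0.553, 0.009]), (0.43, [0.431, 0.028, 0.008])]
rod_tip [(0.91, [0.405, 0.359, 0.016]), (0.77, [0.655, 0.01, 0.012]), (0.73, [0.413, 0.517, 0.008]), (0.52, [0.489, -0.013, 0.008])]
petri_dish [(0.77, [0.671, 0.123, 0.003]), (0.52, [0.494, -0.207, 0.078])]
oil_bottle [(0.53, [0.662,
[... 159 characters left out ...]
32.05778329801842 [ 0.206 -0.824  0.912] ['color', 'vertical_fov', 'cx', 'cy', 'origin', 'rotation', 'shot']
centrifuge [(0.97, [0.406, -0.182, 0.0])]
groove [(0.72, [0.466, -0.199, 0.06])]
shroud [(0.55, [0.493, -0.199, 0.076])]
tray []
rod [(0.72, [0.428, 0.026, -0.001]), (0.66, [0.596, -0.084, 0.005])]
rod_grip [(0.81, [0.595, -0.078, 0.014]), (0.65, [0.431, 0.028, 0.007]), (0.54, [0.405, -0.181, -0.001])]
rod_tip [(0.53, [0.657, 0.013, 0.016]), (0.48, [0.494, -0.013, 0.01])]
petri_dish [(0.63, [0.67, 0.127, -0.0])]
oil_bottle [(0.64, [0.661, 0.214, -0.005]), (0.22, [0.467, -0.199, 0.061])]
sf rod [(0.74, [0.436, 0.017, 0.011]), (0.56, [0.6, -0.082, 0.023]), (0.29, [0.666, 0.115, 0.014])]
```

View pics/scene.png

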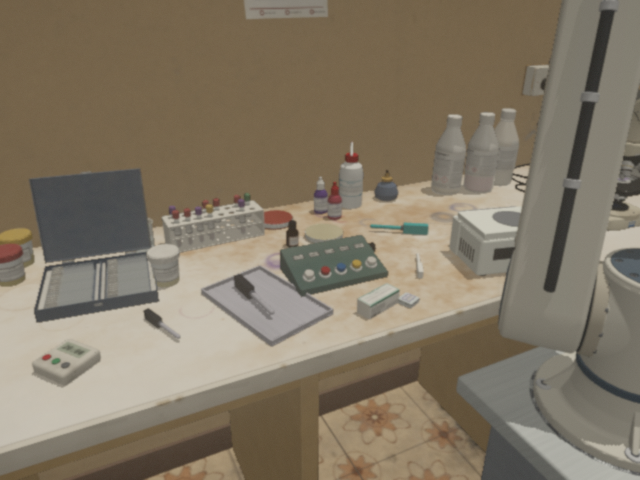

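View pics/side.png

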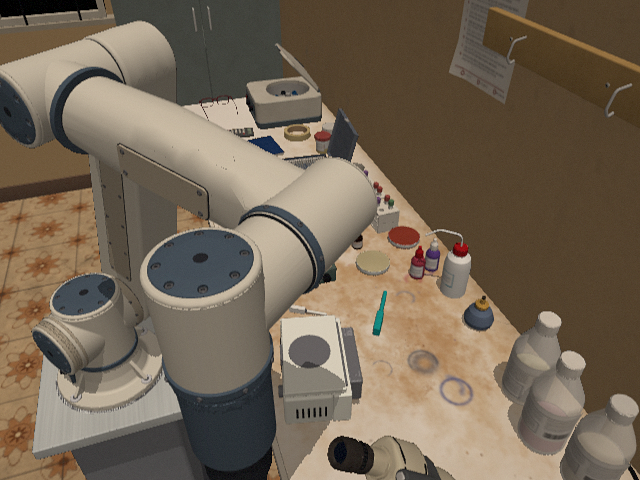

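The scene picture shows the black-handled rod in the tray (handle about 243,285, tip about 272,312). A smaller black one lies outside the tray at (160,322). The side picture shows the centrifuge at (315,365) with its grey shroud at (350,362), and a turquoise look-alike at (380,312). I'll move over the tray.

Call:
apply_moves --targets '[{"claw": 1,"x": -30,"y": 37.5,"z": 0,"spin": 0},{"claw": 1,"x": -30,"y": 37.5,"z": 0,"spin": 0},{"claw": 1,"x": -30,"y": 37.5,"z": 0,"spin": 0},{"claw": 1,"x": -30,"y": 37.5,"z": 0,"spin": 0},{"claw": 1,"x": -30,"y": 37.5,"z": 0,"spin": 0},{"claw": 1,"x": -30,"y": 37.5,"z": 0,"spin": 0},{"claw": 1,"x": -30,"y": 37.5,"z": 0,"spin": 0},{"claw": 1,"x": -30,"y": 37.5,"z": 0,"spin": 0},{"claw": 1,"x": -30,"y": 37.5,"z": 0,"spin": 0},{"claw": 1,"x": -30,"y": 37.5,"z": 0,"spin": 0}]'

```text
t: 2.1
tcp_pos: [0.3442, -0.0422, 0.4052]
ee_rot: [-0.199, 0.98, 0.0, 0.001]
ft_force: [1.8, -0.8, 0.2]
width: 0.0853
grasp_force: 0.0
```

Call:
apply_moves --targets '[{"claw": 1,"x": -30,"y": 37.5,"z": 0,"spin": 0},{"claw": 1,"x": -30,"y": 37.5,"z": 0,"spin": 0},{"claw": 1,"x": -30,"y": 37.5,"z": 0,"spin": 0},{"claw": 1,"x": -30,"y": 37.5,"z": 0,"spin": 0},{"claw": 1,"x": -30,"y": 37.5,"z": 0,"spin": 0},{"claw": 1,"x": -30,"y": 37.5,"z": 0,"spin": 0},{"claw": 1,"x": -30,"y": 37.5,"z": 0,"spin": 0},{"claw": 1,"x": -30,"y": 37.5,"z": 0,"spin": 7.5},{"claw": 1,"x": 0,"y": 0,"z": 0,"spin": 7.5},{"claw": 1,"x": 0,"y": 0,"z": 0,"spin": 0}]'

```text
t: 3.1
tcp_pos: [0.4486, 0.327, 0.4036]
ee_rot: [-0.069, 0.998, -0.001, -0.001]
ft_force: [-0.2, -0.8, -0.2]
width: 0.0857
grasp_force: 0.0
```

```bash
python3 - <<'E'
from h import *
s=get_state();print(s['t'],s['tcp_pos'],s['joint_positions'])
print(R.from_quat(s['ee_rot']).as_matrix().round(3))
for n in ['wrist','scene']:
    c=read_camera(n);save(c,n+'2')
    if n=='wrist':print(np.round(c['hand_eye'],3))
    for t in ['tray','rod','rod_grip','rod_tip']:
        print(t,[(round(d['p'],2),np.round(d['position'],3).tolist()) for d in landmark_of(c,t)[:4]])
E
```

```text
3.1 [0.44858586 0.3270105  0.40364282] [ 9.11766620e-01  2.66272916e-01  1.20527703e-01  6.14327869e-06
 -1.42687841e+00 -2.34345165e+00]
[[-0.99  -0.139 -0.001]
 [-0.139  0.99  -0.001]
 [ 0.001 -0.001 -1.   ]]
[[ 0.     0.951  0.31   0.08 ]
 [ 1.    -0.    -0.001  0.   ]
 [-0.001  0.31  -0.951  0.031]
 [ 0.     0.     0.     1.   ]]
tray [(0.69, [0.464, 0.354, 0.0])]
rod [(0.69, [0.428, 0.026, -0.001]), (0.65, [0.513, 0.375, 0.003])]
rod_grip [(0.81, [0.51, 0.374, 0.017]), (0.69, [0.491, 0.547, 0.008]), (0.6, [0.431, 0.027, 0.011])]
rod_tip [(0.94, [0.405, 0.362, 0.016]), (0.91, [0.414, 0.52, 0.011]), (0.74, [0.657, 0.009, 0.011])]
tray [(0.55, [0.461, 0.352, 0.003])]
rod [(0.83, [0.595, -0.083, -0.002]), (0.78, [0.491, 0.547, -0.0]), (0.7, [0.512, 0.371, 0.004]), (0.42, [0.43, 0.023, -0.0])]
rod_grip [(0.83, [0.509, 0.378, 0.016]), (0.77, [0.596, -0.082, 0.013]), (0.68, [0.489, 0.549, 0.012]), (0.55, [0.433, 0.025, 0.01])]
rod_tip [(0.94, [0.407, 0.356, 0.016]), (0.87, [0.657, 0.008, 0.014]), (0.72, [0.412, 0.516, 0.006]), (0.42, [0.491, -0.014, 0.009])]
```

View pics/wrist2.png

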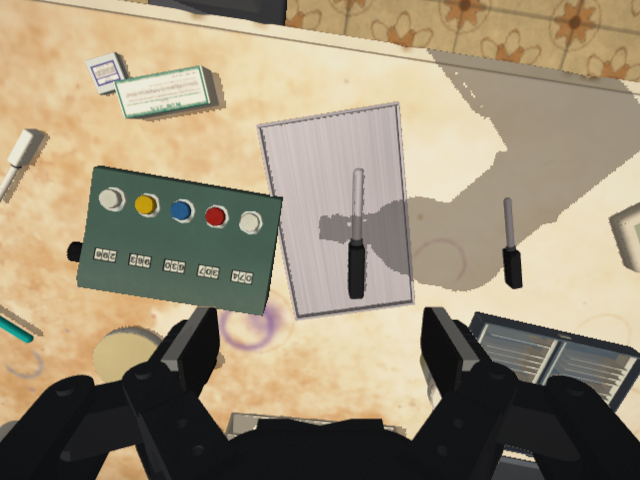

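The wrist picture shows the rod in the tray: handle about (356,268), tip (359,172). The smaller one lies at (512,240), outside the tray. I'll project the pixels to get the precise pose.

```bash
cat >> h.py <<'E'
def pose():
    s=get_state();T=np.eye(4);T[:3,:3]=R.from_quat(s['ee_rot']).as_matrix();T[:3,3]=s['tcp_pos'];return T,s
def ray(c,T,px,z):
    f=240/np.tan(np.radians(c['vertical_fov']/2))
    d=np.array([(px[0]-c['cx'])/f,-(px[1]-c['cy'])/f,-1])
    M=T@c['hand_eye'] if T is not None else np.block([[np.array(c['rotation']),np.array(c['origin'])[:,None]],[0,0,0,1]])
    d=M[:3,:3]@d;o=M[:3,3];return o+d*(z-o[2])/d[2]
E
python3 - <<'E'
from h import *
T,s=pose();c=read_camera('wrist')
g=cv2.cvtColor(c['color'],cv2.COLOR_RGB2GRAY)
m=(g[225:310,335:380]<60)
cm=cv2.connectedComponentsWithStats(m.astype(np.uint8))
print(cm[2],cm[3]+[335,225])
for r in range(236,304,6):
    xs=np.where(m[r-225])[0]+335;print(r,xs.min() if len(xs) else 0,xs.max() if len(xs) else 0,end=' | ')
print()
for px,z in [((359,169),.016),((358.5,180),.02),((357.5,235),.02),((357,244),.029),((356,272),.029),((356,296),.029)]:
    w=ray(c,T,px,z);print(px,w.round(4),(T[:3,:3].T@(w-T[:3,3])).round(4))
E
```

```text
[[   0    0   45   85 2940]
 [  14   13   17   60  885]] [[357.07414966 266.63469388]
 [356.75367232 268.21355932]]
236 0 0 | 242 350 362 | 248 350 364 | 254 350 365 | 260 349 365 | 266 349 364 | 272 349 364 | 278 349 364 | 284 349 364 | 290 350 363 | 296 351 363 | 302 0 0 | 
(359, 169) [0.4043 0.3595 0.016 ] [0.0391 0.0397 0.389 ]
(358.5, 180) [0.4147 0.3604 0.02  ] [0.0287 0.0392 0.385 ]
(357.5, 235) [0.4717 0.3693 0.02  ] [-0.029   0.0401  0.385 ]
(357, 244) [0.4788 0.3691 0.029 ] [-0.036   0.0389  0.376 ]
(356, 272) [0.5099 0.3734 0.029 ] [-0.0674  0.0389  0.376 ]
(356, 296) [0.5378 0.3783 0.029 ] [-0.0957  0.0398  0.376 ]
```

Call:
apply_moves --targets '[{"claw": 0.35,"x": -23,"y": 13,"z": 0,"spin": 0},{"claw": 0.35,"x": -23,"y": 13,"z": 0,"spin": 0},{"claw": 0.35,"x": -23,"y": 13.5,"z": 0,"spin": 0},{"claw": 0.35,"x": 0,"y": 0,"z": 40,"spin": 0},{"claw": 0.35,"x": 0,"y": 0,"z": 40,"spin": 0},{"claw": 0.35,"x": 0,"y": 0,"z": 40,"spin": 0},{"claw": 0.35,"x": 0,"y": 0,"z": 35,"spin": 0},{"claw": 0.35,"x": 0,"y": 0,"z": 20,"spin": 0},{"claw": 0.35,"x": 0,"y": 0,"z": 0,"spin": 0},{"claw": 0.35,"x": 0,"y": 0,"z": 0,"spin": 0}]'

```text
t: 4.65
tcp_pos: [0.5117, 0.3747, 0.2304]
ee_rot: [-0.07, 0.998, -0.0, 0.0]
ft_force: [0.5, -0.3, 0.1]
width: 0.0303
grasp_force: 0.0
```

```bash
python3 - <<'E'
from h import *
T,s=pose();c=read_camera('wrist');save(c,'w3');print(T.round(4),s['width'])
for w in [(.5115,.3743,.029),(.405,.3597,.016)]:
    print((T[:3,:3].T@(np.array(w)-T[:3,3])).round(4))
E
```

```text
[[-9.903e-01 -1.390e-01  8.000e-04  5.117e-01]
 [-1.390e-01  9.903e-01 -1.000e-04  3.747e-01]
 [-8.000e-04 -2.000e-04 -1.000e+00  2.304e-01]
 [ 0.000e+00  0.000e+00  0.000e+00  1.000e+00]] 0.030275355658593007
[ 0.0004 -0.0003  0.2014]
[1.079e-01 1.000e-04 2.143e-01]
```

View pics/w3.png

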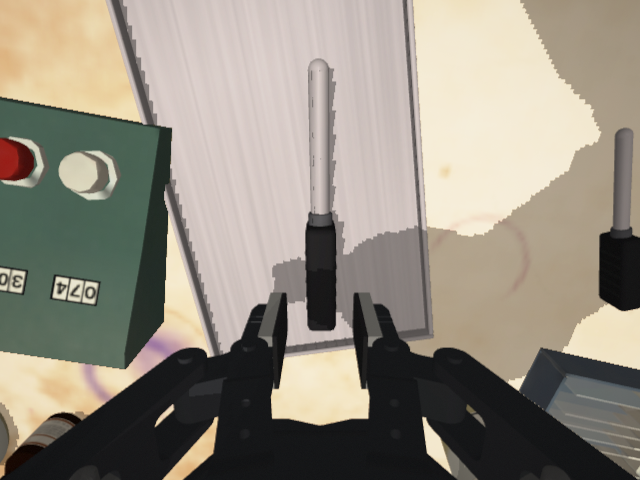

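The rod lies centred between the pads (handle about 320,275, tip 318,60), with finger clearance inside the tray. I'll descend and grip.

Call:
apply_moves --targets '[{"claw": 0.35,"x": 0,"y": 0,"z": 30,"spin": 0},{"claw": 0.35,"x": 0,"y": 0,"z": 15,"spin": 0},{"claw": 0.35,"x": 0,"y": 0,"z": 7,"spin": 0},{"claw": 0.35,"x": 0,"y": 0,"z": 0,"spin": 0},{"claw": 0,"x": 0,"y": 0,"z": 0,"spin": 0},{"claw": 0,"x": 0,"y": 0,"z": 0,"spin": 0},{"claw": 0,"x": 0,"y": 0,"z": 0,"spin": 0},{"claw": 0,"x": 0,"y": 0,"z": 0,"spin": 0},{"claw": 0,"x": 0,"y": 0,"z": 0,"spin": 0}]'

```text
t: 5.6
tcp_pos: [0.5119, 0.375, 0.1796]
ee_rot: [-0.07, 0.998, 0.001, 0.001]
ft_force: [-0.6, 0.7, 6.4]
width: 0.0145
grasp_force: 60.2
```

Call:
apply_moves --targets '[{"claw": 0,"x": 0,"y": 0,"z": -20,"spin": 0},{"claw": 0,"x": 0,"y": 0,"z": -40,"spin": 0},{"claw": 0,"x": 0,"y": 0,"z": -40,"spin": 0},{"claw": 0,"x": 0,"y": 0,"z": -40,"spin": 0},{"claw": 0,"x": 0,"y": 0,"z": -40,"spin": 0},{"claw": 0,"x": 0,"y": 0,"z": -20,"spin": 0},{"claw": 0,"x": 0,"y": 0,"z": 0,"spin": 0},{"claw": 0,"x": 0,"y": 0,"z": 0,"spin": 0}]'

```text
t: 6.4
tcp_pos: [0.5111, 0.3744, 0.3774]
ee_rot: [-0.069, 0.998, 0.0, -0.0]
ft_force: [0.1, -0.3, -1.0]
width: 0.0151
grasp_force: 59.3
```

```bash
python3 - <<'E'
from h import *
T,s=pose();c=read_camera('wrist');save(c,'w4');print(T.round(4),s['width'],s['grasp_force'],s['ft_force'])
for t in ['rod_tip','rod_grip']:
  for d in landmark_of(c,t)[:2]: print(t,round(d['p'],2),(T[:3,:3].T@(np.array(d['position'])-T[:3,3])).round(4))
c=read_camera('scene')
for n,px in dict(b1=(448,190),b2=(481,188),squirt=(350,205)).items(): print(n,ray(c,None,px,0).round(3))
for t in ['rod_tip','rod_grip']:
  for d in landmark_of(c,t)[:2]: print(t,round(d['p'],2),(T[:3,:3].T@(np.array(d['position'])-T[:3,3])).round(4))
c=read_camera('side');
for n,px in dict(b1=(525,392),b2=(550,440),microscope=(400,440)).items(): print(n,ray(c,None,px,0).round(3))
E
```

```text
[[-9.904e-01 -1.384e-01 -7.000e-04  5.111e-01]
 [-1.384e-01  9.904e-01  5.000e-04  3.744e-01]
 [ 6.000e-04  6.000e-04 -1.000e+00  3.774e-01]
 [ 0.000e+00  0.000e+00  0.000e+00  1.000e+00]] 0.015065545748405863 59.34177339076996 [ 0.07315143 -0.31584697 -0.97647064]
rod_tip 0.64 [0.1102 0.0034 0.1597]
rod_grip 0.61 [0.003  0.0013 0.161 ]
rod_grip 0.56 [-0.0005  0.1771  0.369 ]Traceback (most recent call last):
  File "<stdin>", line 6, in <module>
  File "h.py", line 10, in ray
    M=T@c['hand_eye'] if T is not None else np.block([[np.array(c['rotation']),np.array(c['origin'])[:,None]],[0,0,0,1]])
                                            ~~~~~~~~^^^^^^^^^^^^^^^^^^^^^^^^^^^^^^^^^^^^^^^^^^^^^^^^^^^^^^^^^^^^^^^^^^^^^
    return _block_concatenate(arrays, list_ndim, result_ndim)
    result = _block(arrays, list_ndim, result_ndim)
    arrs = [_block(arr, max_depth, result_ndim, depth + 1)
            ~~~~~~^^^^^^^^^^^^^^^^^^^^^^^^^^^^^^^^^^^^^^^^
    return _concatenate(arrs, axis=-(max_depth - depth))
ValueError: all the input array dimensions except for the concatenation axis must match exactly, but along dimension 0, the array at index 0 has size 1 and the array at index 1 has size 3
```

View pics/w4.png

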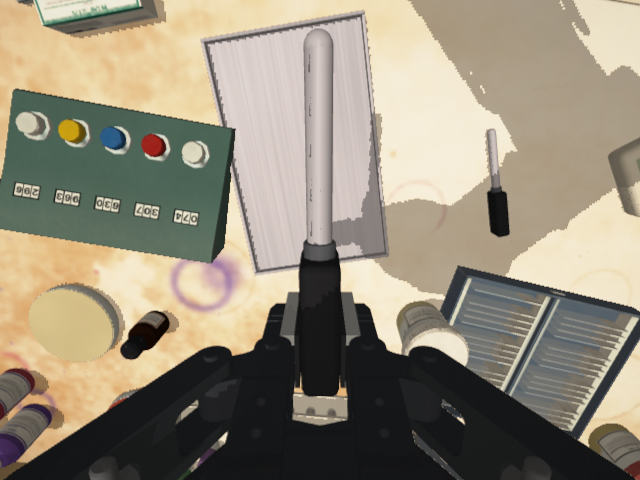

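The picture shows the rod held straight in the pads (tip 318,30), with the dish (75,322) and bottle (145,335) undisturbed. I'll move behind the machine.

Call:
apply_moves --targets '[{"claw": 0,"x": 0,"y": 0,"z": 0,"spin": 7.2},{"claw": 0,"x": 0,"y": 0,"z": 0,"spin": 7.2},{"claw": 0,"x": 0,"y": 0,"z": 0,"spin": 7.2},{"claw": 0,"x": -17.5,"y": -40.5,"z": 0,"spin": 0},{"claw": 0,"x": -17.5,"y": -40.5,"z": 0,"spin": 0},{"claw": 0,"x": -17.5,"y": -40.5,"z": 0,"spin": 0},{"claw": 0,"x": -17.5,"y": -40.5,"z": 0,"spin": 0},{"claw": 0,"x": -17.5,"y": -40.5,"z": 0,"spin": 0},{"claw": 0,"x": -17.5,"y": -40.5,"z": 0,"spin": 0},{"claw": 0,"x": -17.5,"y": -40.5,"z": 0,"spin": 0}]'

```text
t: 7.6
tcp_pos: [0.5634, 0.0683, 0.377]
ee_rot: [0.119, 0.993, -0.0, -0.001]
ft_force: [0.8, 1.1, -1.3]
width: 0.0148
grasp_force: 59.4
```

Call:
apply_moves --targets '[{"claw": 0,"x": -17.5,"y": -40.5,"z": 0,"spin": 0},{"claw": 0,"x": -17.5,"y": -40.5,"z": 0,"spin": 0},{"claw": 0,"x": -17.5,"y": -40.5,"z": 0,"spin": 0},{"claw": 0,"x": -17.5,"y": -40.5,"z": 0,"spin": 0},{"claw": 0,"x": 0,"y": 0,"z": 0,"spin": 0},{"claw": 0,"x": 0,"y": 0,"z": 0,"spin": 0}]'

```text
t: 8.2
tcp_pos: [0.5933, -0.1049, 0.3765]
ee_rot: [0.12, 0.993, -0.0, -0.001]
ft_force: [0.2, 0.5, 0.3]
width: 0.0147
grasp_force: 59.3
```

```bash
sed -i 's/^    M=.*/    if T is None: M=np.eye(4);M[:3,:3]=c["rotation"];M[:3,3]=c["origin"]\n    else: M=T@c["hand_eye"]/' h.py
python3 - <<'E'
from h import *
T,s=pose();print(T.round(4),s['joint_positions'])
for n in ['wrist','wrist','side','side','scene']:
    T,s=pose();c=read_camera(n);print(n)
    if n!='scene':save(c,n+'5')
    for t in ['centrifuge','groove','shroud','rod_tip']:
        print(t,[(round(d['p'],2),np.round(d['position'],4).tolist()) for d in landmark_of(c,t)[:2]])
    if n=='side':
        for k,px in dict(b1=(525,392),b2=(550,440),microscope=(400,440)).items(): print(k,ray(c,None,px,0).round(3))
    if n=='scene':
        for k,px in dict(b1=(448,190),b2=(481,188)).items(): print(k,ray(c,None,px,0).round(3))
E
```

```text
[[-9.713e-01  2.380e-01 -2.000e-03  5.933e-01]
 [ 2.380e-01  9.713e-01  1.000e-04 -1.049e-01]
 [ 2.000e-03 -3.000e-04 -1.000e+00  3.765e-01]
 [ 0.000e+00  0.000e+00  0.000e+00  1.000e+00]] [ 8.40218530e-02  3.69141469e-01  1.97209874e-01 -3.19979471e-04
 -1.40085005e+00 -1.89509240e+00]
wrist
centrifuge [(0.56, [0.4029, -0.1794, 0.0043])]
groove [(0.95, [0.4709, -0.1984, 0.0595])]
shroud [(0.96, [0.4909, -0.1992, 0.0793])]
rod_tip [(0.84, [0.4936, -0.0143, 0.0097]), (0.83, [0.4861, -0.0751, 0.2148])]
wrist
centrifuge [(0.83, [0.4061, -0.1809, 0.0028]), (0.62, [0.5939, -0.1016, 0.2011])]
groove [(0.68, [0.4681, -0.1971, 0.0588])]
shroud [(0.78, [0.4918, -0.1992, 0.0803]), (0.51, [0.672, 0.1252, -0.0034])]
rod_tip [(0.64, [0.4866, -0.0731, 0.2176]), (0.6, [0.4907, -0.0143, 0.0085])]
side
centrifuge [(0.68, [0.4041, -0.1794, 0.0041])]
groove [(0.86, [0.4652, -0.197, 0.0602])]
shroud [(0.77, [0.4902, -0.199, 0.0775])]
rod_tip [(0.79, [0.6591, 0.0123, 0.0173]), (0.71, [0.4924, -0.0129, 0.0078])]Traceback (most recent call last):
  File "<stdin>", line 9, in <module>
  File "h.py", line 10, in ray
    if T is None: M=np.eye(4);M[:3,:3]=c["rotation"];M[:3,3]=c["origin"]
                              ~^^^^^^^
ValueError: could not broadcast input array from shape (4,) into shape (3,3)
```

View pics/wrist5.png

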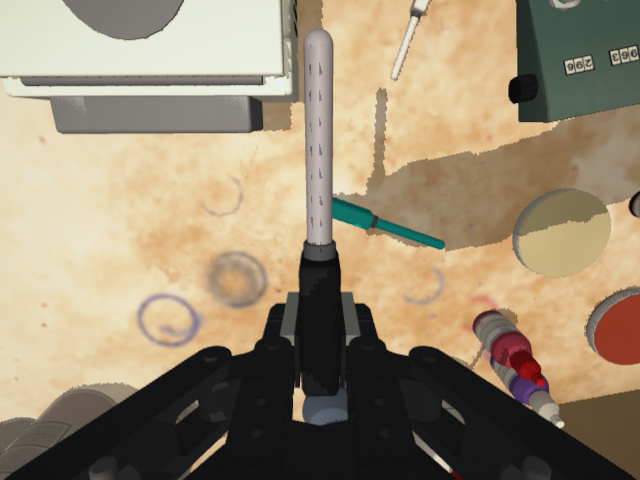

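The wrist picture shows the centrifuge's grey shroud at upper left (rear edge from about 57,133 to 262,131) and the held rod's tip at (318,32). The area behind the machine is free. I'll measure edges for yaw.

```bash
python3 - <<'E'
from h import *
T,s=pose();c=read_camera('wrist');g=cv2.cvtColor(c['color'],cv2.COLOR_RGB2GRAY).astype(int)
for col in (75,160,245): print(col,g[88:140,col].tolist())
print(g[110,40:70].tolist(),g[110,240:275].tolist())
# roughly fit shroud top/rear edges via rays
for px,z in [((75,133),.072),((245,131),.072),((75,125),.085),((245,124),.085),((53,110),.085),((250,110),.085),((10,96),.1),((285,98),.1)]:
    print(px,ray(c,T,px,z).round(4))
def K(p):
    f=240/np.tan(np.radians(c['vertical_fov']/2));M=np.linalg.inv(T@c['hand_eye']);q=M[:3,:3]@p+M[:3,3]
    return (c['cx']+f*q[0]/-q[2],c['cy']-f*q[1]/-q[2])
# predict corners for nominal pose
o=np.array([.404,-.1805,0])
for yaw in (-12.5,-13.7):
    a=np.radians(yaw);Rz=np.array([[np.cos(a),-np.sin(a),0],[np.sin(a),np.cos(a),0],[0,0,1]])
    print(yaw,[np.round(K(o+Rz@np.array(p)),1).tolist() for p in [(.09,.07,.085),(.09,-.07,.085),(.09,.07,.072),(.09,-.07,.072),(.061,.07,.085),(.061,-.07,.085)]])
E
```

```text
75 [232, 232, 232, 232, 232, 232, 227, 186, 135, 132, 145, 154, 146, 144, 146, 151, 159, 167, 154, 151, 158, 163, 165, 161, 154, 157, 166, 161, 147, 144, 142, 138, 137, 135, 139, 133, 131, 130, 124, 124, 124, 122, 115, 106, 95, 123, 194, 219, 219, 219, 219, 219]
160 [235, 235, 235, 235, 235, 235, 226, 169, 123, 130, 131, 131, 131, 131, 130, 131, 130, 131, 130, 131, 131, 131, 130, 131, 131, 131, 131, 131, 130, 129, 130, 130, 130, 130, 130, 130, 130, 130, 130, 130, 130, 125, 114, 105, 88, 169, 206, 207, 208, 209, 211, 212]
245 [236, 236, 236, 236, 236, 234, 201, 167, 157, 147, 148, 143, 140, 145, 149, 142, 142, 149, 146, 142, 146, 149, 141, 144, 151, 152, 146, 146, 149, 154, 153, 151, 152, 152, 150, 151, 165, 169, 157, 143, 135, 126, 114, 100, 124, 196, 221, 223, 225, 226, 227, 227]
[219, 220, 220, 219, 219, 218, 217, 217, 215, 215, 214, 214, 213, 165, 121, 132, 147, 162, 152, 150, 158, 142, 157, 152, 150, 154, 142, 148, 159, 157] [153, 144, 148, 154, 145, 141, 148, 171, 147, 113, 96, 75, 54, 47, 47, 47, 48, 47, 47, 47, 48, 47, 47, 85, 126, 132, 132, 131, 132, 132, 134, 134, 133, 132, 131]
(75, 133) [ 0.4773 -0.2637  0.072 ]
(245, 131) [ 0.5058 -0.1399  0.072 ]
(75, 125) [ 0.4741 -0.2529  0.085 ]
(245, 124) [ 0.5017 -0.1359  0.085 ]
(53, 110) [ 0.4613 -0.2634  0.085 ]
(250, 110) [ 0.4937 -0.1297  0.085 ]
(10, 96) [ 0.45   -0.2764  0.1   ]
(285, 98) [ 0.4933 -0.1028  0.1   ]
-12.5 [[253.0, 130.1], [56.7, 134.1], [256.1, 129.9], [69.0, 133.7], [249.7, 85.7], [46.0, 90.0]]
-13.7 [[250.5, 132.3], [53.5, 132.0], [253.7, 132.0], [66.0, 131.7], [247.9, 88.1], [43.6, 87.7]]
```

```bash
sed -i 's/M\[:3,:3\]=c\["rotation"\]/M[:3,:3]=R.from_quat(c["rotation"]).as_matrix()/' h.py
python3 - <<'E'
from h import *
c=read_camera('side');
for k,px in dict(b1=(525,392),b1l=(502,375),b2l=(524,425),ring=(457,390),tq=(380,330)).items(): print(k,ray(c,None,px,0).round(3))
print('top',[ray(c,None,(548,318),z).round(3) for z in (.15,.2,.25)])
c=read_camera('scene')
for k,px in dict(b1=(448,192),b1l=(433,188),b2=(481,190)).items(): print(k,ray(c,None,px,0).round(3))
print('top',[ray(c,None,(455,120),z).round(3) for z in (.15,.2,.25)])
E
```

```text
b1 [ 0.812 -0.348  0.   ]
b1l [ 0.792 -0.296  0.   ]
b2l [ 0.763 -0.411  0.   ]
ring [ 0.682 -0.298  0.   ]
tq [ 0.598 -0.095  0.   ]
top [array([ 0.864, -0.295,  0.15 ]), array([ 0.82, -0.33,  0.2 ]), array([ 0.777, -0.365,  0.25 ])]
b1 [ 0.789 -0.34   0.   ]
b1l [ 0.835 -0.321  0.   ]
b2 [ 0.761 -0.44   0.   ]
top [array([ 1.006, -0.522,  0.15 ]), array([ 0.83, -0.37,  0.2 ]), array([ 0.654, -0.217,  0.25 ])]
```

Call:
apply_moves --targets '[{"claw": 0,"x": 0,"y": 0,"z": 0,"spin": -0.6},{"claw": 0,"x": -10,"y": -29,"z": 0,"spin": 0},{"claw": 0,"x": -10,"y": -29,"z": 0,"spin": 0},{"claw": 0,"x": -10,"y": -29,"z": 0,"spin": 0},{"claw": 0,"x": -10,"y": -29,"z": 0,"spin": 0},{"claw": 0,"x": -10,"y": -29,"z": 0,"spin": 0},{"claw": 0,"x": 0,"y": 0,"z": 0,"spin": 0},{"claw": 0,"x": 0,"y": 0,"z": 0,"spin": 0}]'

```text
t: 9.9
tcp_pos: [0.6093, -0.257, 0.3772]
ee_rot: [0.114, 0.993, 0.0, -0.0]
ft_force: [-0.1, 0.8, 0.5]
width: 0.0147
grasp_force: 59.3
```

Call:
apply_moves --targets '[{"claw": 0,"x": 0,"y": 0,"z": 30,"spin": 0},{"claw": 0,"x": 0,"y": 0,"z": 40,"spin": 0},{"claw": 0,"x": 0,"y": 0,"z": 40,"spin": 0},{"claw": 0,"x": 0,"y": 0,"z": 30,"spin": 0},{"claw": 0,"x": 0,"y": 0,"z": 15,"spin": 0},{"claw": 0,"x": 0,"y": 0,"z": 0,"spin": 0},{"claw": 0,"x": 0,"y": 0,"z": 0,"spin": 0}]'

```text
t: 10.6
tcp_pos: [0.6098, -0.2558, 0.2237]
ee_rot: [0.113, 0.994, -0.0, 0.0]
ft_force: [1.0, -0.1, -0.4]
width: 0.015
grasp_force: 59.3
```

```bash
python3 - <<'E'
from h import *
T,s=pose();print(T.round(4))
a=np.radians(-13.1);u=np.array([np.cos(a),np.sin(a),0]);v=np.array([-np.sin(a),np.cos(a),0]);G=np.array([.464,-.195,.06])
for n in ['wrist','side']:
    T,s=pose();c=read_camera(n);save(c,n+'6')
    for t in ['groove','shroud','rod_tip','rod_grip']:
        for d in landmark_of(c,t)[:2]:
            w=np.array(d['position'])-G;print(n,t,round(d['p'],2),'uvz',np.round([w@u,w@v,w[2]],4))
E
```

```text
[[-9.745e-01  2.242e-01  9.000e-04  6.098e-01]
 [ 2.242e-01  9.745e-01 -6.000e-04 -2.558e-01]
 [-1.000e-03 -4.000e-04 -1.000e+00  2.237e-01]
 [ 0.000e+00  0.000e+00  0.000e+00  1.000e+00]]
wrist rod_tip 0.75 uvz [ 0.0465 -0.0253 -0.0016]
side shroud 0.85 uvz [0.029  0.0039 0.0188]
side shroud 0.51 uvz [ 0.0997  0.4437 -0.0649]
side rod_tip 0.83 uvz [ 0.0506 -0.0307  0.0033]
side rod_tip 0.55 uvz [ 0.1422  0.2443 -0.0448]
side rod_grip 0.84 uvz [ 0.1518 -0.0274  0.0056]
side rod_grip 0.66 uvz [-0.0799  0.2089 -0.0512]
```

View pics/wrist6.png

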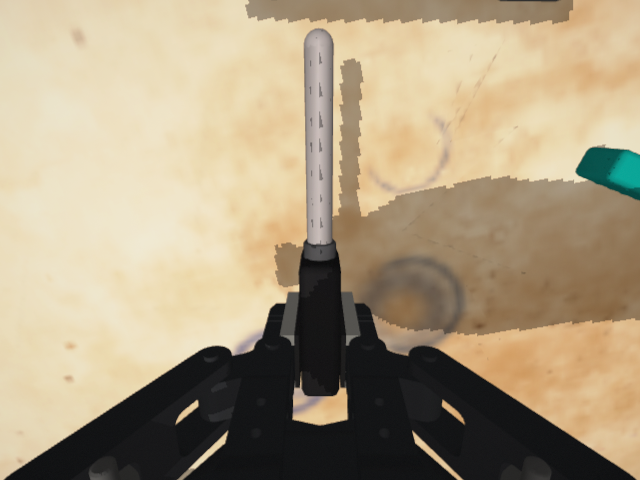

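The picture shows the rod straight, its tip (318,32) just behind the shroud whose shadow edge is at the top. I'll advance into the groove.

Call:
apply_moves --targets '[{"claw": 0,"x": 8,"y": 0,"z": 1,"spin": 0},{"claw": 0,"x": 10,"y": 0,"z": 0,"spin": 0},{"claw": 0,"x": 10,"y": 0,"z": 0,"spin": 0},{"claw": 0,"x": 8,"y": 0,"z": 0,"spin": 0},{"claw": 0,"x": 4,"y": 0,"z": 0,"spin": 0},{"claw": 0,"x": 0,"y": 0,"z": 0,"spin": 0},{"claw": 0,"x": 0,"y": 0,"z": 0,"spin": 0}]'

```text
t: 11.8
tcp_pos: [0.5705, -0.2474, 0.2218]
ee_rot: [0.113, 0.994, -0.0, 0.0]
ft_force: [-1.1, -0.5, -1.1]
width: 0.0148
grasp_force: 59.3
```

Call:
apply_moves --targets '[{"claw": 0,"x": 1,"y": 0,"z": 0,"spin": 0},{"claw": 0,"x": 1,"y": 0,"z": 0,"spin": 0},{"claw": 0,"x": 0,"y": 0,"z": 0,"spin": 0}]'

```text
t: 12.1
tcp_pos: [0.5685, -0.2469, 0.2216]
ee_rot: [0.114, 0.994, 0.0, -0.0]
ft_force: [0.4, -0.5, -0.6]
width: 0.0148
grasp_force: 59.3
```

Call:
apply_moves --targets '[{"claw": 0,"x": 1,"y": 0,"z": 0,"spin": 0},{"claw": 0,"x": 1,"y": 0,"z": 0,"spin": 0},{"claw": 0,"x": 0,"y": 0,"z": 0,"spin": 0}]'

```text
t: 12.4
tcp_pos: [0.5664, -0.2465, 0.2217]
ee_rot: [0.114, 0.994, 0.0, -0.0]
ft_force: [1.5, 1.2, -0.7]
width: 0.0148
grasp_force: 59.3
```

Call:
apply_moves --targets '[{"claw": 0,"x": 1,"y": 0,"z": 0,"spin": 0},{"claw": 0,"x": 1,"y": 0,"z": 0,"spin": 0},{"claw": 0,"x": 0,"y": 0,"z": 0,"spin": 0}]'

```text
t: 12.7
tcp_pos: [0.565, -0.2461, 0.2221]
ee_rot: [0.113, 0.994, -0.0, 0.001]
ft_force: [3.1, -1.0, -0.7]
width: 0.0149
grasp_force: 59.3
```

Call:
apply_moves --targets '[{"claw": 0,"x": 1,"y": 0,"z": 0,"spin": 0},{"claw": 0,"x": 1,"y": 0,"z": 0,"spin": 0},{"claw": 0,"x": 0,"y": 0,"z": 0,"spin": 0}]'

```text
t: 13.0
tcp_pos: [0.5642, -0.2458, 0.2227]
ee_rot: [0.113, 0.994, -0.0, 0.003]
ft_force: [5.8, -1.9, -2.3]
width: 0.0147
grasp_force: 59.2
```

Call:
apply_moves --targets '[{"claw": 0,"x": 0,"y": 1.5,"z": 0,"spin": 0},{"claw": 0,"x": 0,"y": 1.5,"z": 0,"spin": 0},{"claw": 0,"x": 0,"y": 1,"z": 0,"spin": 0},{"claw": 0,"x": 0,"y": 0,"z": 0,"spin": 0}]'

```text
t: 13.4
tcp_pos: [0.565, -0.2425, 0.223]
ee_rot: [0.113, 0.994, -0.001, 0.003]
ft_force: [6.4, -4.1, -0.8]
width: 0.0147
grasp_force: 59.5
```

Call:
apply_moves --targets '[{"claw": 0,"x": 0,"y": 1.5,"z": 0,"spin": 0},{"claw": 0,"x": 0,"y": 1.5,"z": 0,"spin": 0},{"claw": 0,"x": 0,"y": 1,"z": 0,"spin": 0},{"claw": 0,"x": 0,"y": 0,"z": 0,"spin": 0}]'

```text
t: 13.8
tcp_pos: [0.5659, -0.2386, 0.2231]
ee_rot: [0.113, 0.994, -0.001, 0.003]
ft_force: [6.1, -3.0, -1.8]
width: 0.0151
grasp_force: 59.5
```

Call:
apply_moves --targets '[{"claw": 0,"x": 0,"y": 1.5,"z": 0,"spin": 0},{"claw": 0,"x": 0,"y": 1.5,"z": 0,"spin": 0},{"claw": 0,"x": 0,"y": 1,"z": 0,"spin": 0},{"claw": 0,"x": 0,"y": 0,"z": 0,"spin": 0}]'

```text
t: 14.2
tcp_pos: [0.5668, -0.2347, 0.2232]
ee_rot: [0.113, 0.994, -0.001, 0.003]
ft_force: [6.7, -4.5, -0.4]
width: 0.0149
grasp_force: 59.5
```

Call:
apply_moves --targets '[{"claw": 0,"x": 0,"y": 1.5,"z": 0,"spin": 0},{"claw": 0,"x": 0,"y": 1.5,"z": 0,"spin": 0},{"claw": 0,"x": 0,"y": 1,"z": 0,"spin": 0},{"claw": 0,"x": 0,"y": 0,"z": 0,"spin": 0}]'

```text
t: 14.6
tcp_pos: [0.5678, -0.2308, 0.2231]
ee_rot: [0.113, 0.994, -0.001, 0.003]
ft_force: [5.9, -3.1, -0.5]
width: 0.0151
grasp_force: 59.5
```

Call:
apply_moves --targets '[{"claw": 0,"x": 0,"y": 1.5,"z": 0,"spin": 0},{"claw": 0,"x": 0,"y": 1.5,"z": 0,"spin": 0},{"claw": 0,"x": 0,"y": 1,"z": 0,"spin": 0},{"claw": 0,"x": 0,"y": 0,"z": 0,"spin": 0}]'

```text
t: 15.0
tcp_pos: [0.5687, -0.2269, 0.2232]
ee_rot: [0.113, 0.994, -0.001, 0.003]
ft_force: [5.7, -4.8, -1.1]
width: 0.0149
grasp_force: 59.5
```

Call:
apply_moves --targets '[{"claw": 0,"x": 0,"y": 1.5,"z": 0,"spin": 0},{"claw": 0,"x": 0,"y": 1.5,"z": 0,"spin": 0},{"claw": 0,"x": 0,"y": 1,"z": 0,"spin": 0},{"claw": 0,"x": 0,"y": 0,"z": 0,"spin": 0}]'

```text
t: 15.4
tcp_pos: [0.5696, -0.223, 0.2232]
ee_rot: [0.113, 0.994, -0.001, 0.003]
ft_force: [6.2, -4.6, -0.7]
width: 0.015
grasp_force: 59.5
```

Call:
apply_moves --targets '[{"claw": 0,"x": 0,"y": 1.5,"z": 0,"spin": 0},{"claw": 0,"x": 0,"y": 1.5,"z": 0,"spin": 0},{"claw": 0,"x": 0,"y": 1,"z": 0,"spin": 0},{"claw": 0,"x": 0,"y": 0,"z": 0,"spin": 0}]'

```text
t: 15.8
tcp_pos: [0.5705, -0.2192, 0.2232]
ee_rot: [0.113, 0.994, -0.001, 0.003]
ft_force: [5.9, -4.2, -0.8]
width: 0.0149
grasp_force: 59.6
```

Call:
apply_moves --targets '[{"claw": 0,"x": 0,"y": 1.5,"z": 0,"spin": 0},{"claw": 0,"x": 0,"y": 1.5,"z": 0,"spin": 0},{"claw": 0,"x": 0,"y": 1,"z": 0,"spin": 0},{"claw": 0,"x": 0,"y": 0,"z": 0,"spin": 0}]'

```text
t: 16.2
tcp_pos: [0.5714, -0.2152, 0.2232]
ee_rot: [0.113, 0.994, -0.001, 0.003]
ft_force: [6.2, -4.1, -1.0]
width: 0.0146
grasp_force: 59.5
```

Call:
apply_moves --targets '[{"claw": 0,"x": 0,"y": 1.5,"z": 0,"spin": 0},{"claw": 0,"x": 0,"y": 1.5,"z": 0,"spin": 0},{"claw": 0,"x": 0,"y": 1,"z": 0,"spin": 0},{"claw": 0,"x": 0,"y": 0,"z": 0,"spin": 0}]'

```text
t: 16.6
tcp_pos: [0.5723, -0.2114, 0.2232]
ee_rot: [0.113, 0.994, -0.001, 0.003]
ft_force: [4.9, -4.3, -0.6]
width: 0.0148
grasp_force: 59.6
```

Call:
apply_moves --targets '[{"claw": 0,"x": 0,"y": 1.5,"z": 0,"spin": 0},{"claw": 0,"x": 0,"y": 1.5,"z": 0,"spin": 0},{"claw": 0,"x": 0,"y": 1,"z": 0,"spin": 0},{"claw": 0,"x": 0,"y": 0,"z": 0,"spin": 0}]'

```text
t: 17.0
tcp_pos: [0.5732, -0.2075, 0.2232]
ee_rot: [0.113, 0.994, -0.001, 0.003]
ft_force: [6.4, -3.9, -1.2]
width: 0.0145
grasp_force: 59.5
```

Call:
apply_moves --targets '[{"claw": 0,"x": 0,"y": 1.5,"z": 0,"spin": 0},{"claw": 0,"x": 0,"y": 1.5,"z": 0,"spin": 0},{"claw": 0,"x": 0,"y": 1,"z": 0,"spin": 0},{"claw": 0,"x": 0,"y": 0,"z": 0,"spin": 0}]'

```text
t: 17.4
tcp_pos: [0.5725, -0.2023, 0.2216]
ee_rot: [0.114, 0.994, 0.0, -0.0]
ft_force: [3.7, 0.8, -0.4]
width: 0.0148
grasp_force: 59.4
```

Call:
apply_moves --targets '[{"claw": 0,"x": 0,"y": 1.5,"z": 0,"spin": 0},{"claw": 0,"x": 0,"y": 1.5,"z": 0,"spin": 0},{"claw": 0,"x": 0,"y": 1,"z": 0,"spin": 0},{"claw": 0,"x": 0,"y": 0,"z": 0,"spin": 0}]'

```text
t: 17.8
tcp_pos: [0.5728, -0.1986, 0.2211]
ee_rot: [0.114, 0.994, 0.0, -0.001]
ft_force: [-0.6, 0.9, -0.6]
width: 0.0148
grasp_force: 59.4
```

The tip has dropped into the slot. I'll centre slightly and push in.

Call:
apply_moves --targets '[{"claw": 0,"x": 1,"y": -1.5,"z": 0,"spin": 0},{"claw": 0,"x": 2,"y": 0,"z": 0,"spin": 0},{"claw": 0,"x": 2,"y": 0,"z": 0,"spin": 0},{"claw": 0,"x": 2,"y": 0,"z": 0,"spin": 0},{"claw": 0,"x": 0,"y": 0,"z": 0,"spin": 0}]'

```text
t: 18.3
tcp_pos: [0.5668, -0.1988, 0.2223]
ee_rot: [0.113, 0.994, -0.0, 0.001]
ft_force: [3.7, -1.4, -1.3]
width: 0.015
grasp_force: 59.2
```

Call:
apply_moves --targets '[{"claw": 0,"x": 2,"y": 0,"z": 0,"spin": 0},{"claw": 0,"x": 2,"y": 0,"z": 0,"spin": 0},{"claw": 0,"x": 2,"y": 0,"z": 0,"spin": 0},{"claw": 0,"x": 2,"y": 0,"z": 0,"spin": 0},{"claw": 0,"x": 0,"y": 0,"z": 0,"spin": 0}]'

```text
t: 18.8
tcp_pos: [0.5586, -0.1969, 0.222]
ee_rot: [0.113, 0.994, -0.0, 0.001]
ft_force: [5.6, -1.9, -2.7]
width: 0.0147
grasp_force: 59.3
```

Call:
apply_moves --targets '[{"claw": 0,"x": 1.5,"y": 0,"z": 0,"spin": 0},{"claw": 0,"x": 0,"y": 0,"z": 0,"spin": 0},{"claw": 0,"x": 0,"y": 0,"z": 0,"spin": 0}]'

```text
t: 19.1
tcp_pos: [0.5575, -0.1966, 0.222]
ee_rot: [0.113, 0.994, -0.0, 0.001]
ft_force: [5.5, -2.2, -2.1]
width: 0.015
grasp_force: 59.3
```

```bash
python3 - <<'E'
from h import *
a=read_camera('side');b=read_camera('scene')
cv2.imwrite('pics/lid.png',np.hstack([a['color'][270:450,200:400],b['color'][150:330,420:620]])[:,:,::-1])
E
```

```text
(no output)
```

View pics/lid.png

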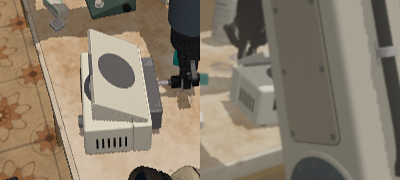

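The picture shows the lid standing open (pixels about 90-145, 30-110 in the crop). I'll withdraw straight back and up.

Call:
apply_moves --targets '[{"claw": 0,"x": -5,"y": 0,"z": 0,"spin": 0},{"claw": 0,"x": -8,"y": 0,"z": 0,"spin": 0},{"claw": 0,"x": -8,"y": 0,"z": 0,"spin": 0},{"claw": 0,"x": -12,"y": 0,"z": 0,"spin": 0},{"claw": 0,"x": -15,"y": 0,"z": 0,"spin": 0},{"claw": 0,"x": -15,"y": 0,"z": 0,"spin": 0},{"claw": 0,"x": -10,"y": 0,"z": 0,"spin": 0},{"claw": 0,"x": 0,"y": 0,"z": 0,"spin": 0}]'

```text
t: 20.0
tcp_pos: [0.6285, -0.2131, 0.2203]
ee_rot: [0.114, 0.994, 0.0, -0.002]
ft_force: [-1.0, -0.3, -0.9]
width: 0.0149
grasp_force: 59.4
```

Call:
apply_moves --targets '[{"claw": 0,"x": 0,"y": 0,"z": -20,"spin": 0},{"claw": 0,"x": 0,"y": 0,"z": -35,"spin": 0},{"claw": 0,"x": 0,"y": 0,"z": -40,"spin": 0},{"claw": 0,"x": 0,"y": 0,"z": -40,"spin": 0},{"claw": 0,"x": 0,"y": 0,"z": -20,"spin": 0},{"claw": 0,"x": 0,"y": 0,"z": 0,"spin": 0},{"claw": 0,"x": 0,"y": 0,"z": 0,"spin": 0}]'

```text
t: 20.7
tcp_pos: [0.6276, -0.2128, 0.376]
ee_rot: [0.114, 0.994, 0.001, -0.001]
ft_force: [-0.6, 0.0, -0.6]
width: 0.0151
grasp_force: 59.4
```

Call:
apply_moves --targets '[{"claw": 0,"x": 17.5,"y": 39,"z": 0,"spin": 0},{"claw": 0,"x": 17.5,"y": 39,"z": 0,"spin": 0},{"claw": 0,"x": 17.5,"y": 39,"z": 0,"spin": 0},{"claw": 0,"x": 17.5,"y": 39,"z": 0,"spin": 0},{"claw": 0,"x": 17.5,"y": 39,"z": 0,"spin": 0},{"claw": 0,"x": 17.5,"y": 39,"z": 0,"spin": 0},{"claw": 0,"x": 17.5,"y": 39,"z": 0,"spin": 0},{"claw": 0,"x": 17.5,"y": 39,"z": 0,"spin": 0},{"claw": 0,"x": 17.5,"y": 39,"z": 0,"spin": 0},{"claw": 0,"x": 17.5,"y": 39,"z": 0,"spin": 0}]'

```text
t: 21.7
tcp_pos: [0.5444, 0.2078, 0.3746]
ee_rot: [0.114, 0.994, -0.001, -0.002]
ft_force: [1.5, 0.0, -0.4]
width: 0.015
grasp_force: 59.3
```

Call:
apply_moves --targets '[{"claw": 0,"x": 17.5,"y": 39,"z": 0,"spin": 0},{"claw": 0,"x": 17.5,"y": 39,"z": 0,"spin": 0},{"claw": 0,"x": 17.5,"y": 39,"z": 0,"spin": 0},{"claw": 0,"x": 17.5,"y": 39,"z": 0,"spin": 0},{"claw": 0,"x": 0,"y": 0,"z": 0,"spin": -7},{"claw": 0,"x": 0,"y": 0,"z": 0,"spin": -7},{"claw": 0,"x": 0,"y": 0,"z": 0,"spin": -7},{"claw": 0,"x": 0,"y": 0,"z": 0,"spin": 0},{"claw": 0,"x": 0,"y": 0,"z": 0,"spin": 0}]'

```text
t: 22.6
tcp_pos: [0.5124, 0.374, 0.3752]
ee_rot: [-0.068, 0.998, -0.001, -0.001]
ft_force: [-0.7, 0.5, -0.6]
width: 0.0145
grasp_force: 59.3
```

```bash
python3 - <<'E'
from h import *
T,s=pose();print(T.round(4),s['t']);c=read_camera('wrist');save(c,'w7')
print((1000*T[:3,:3].T@(np.array([.5119,.3745,.1815])-T[:3,3])).round(1))
for t in ['tray','rod_tip','rod_grip']:
  for d in landmark_of(c,t)[:2]: print(t,round(d['p'],2),np.round(d['position'],4),(T[:3,:3].T@(np.array(d['position'])-T[:3,3])).round(4))
E
```

```text
[[-0.9908 -0.1353 -0.0023  0.5124]
 [-0.1353  0.9908 -0.002   0.374 ]
 [ 0.0025 -0.0017 -1.      0.3752]
 [ 0.      0.      0.      1.    ]] 22.6
[-1.000e-01  9.000e-01  1.937e+02]
tray 0.63 [0.4642 0.3537 0.0026] [ 0.0495 -0.0129  0.3727]
rod_tip 0.68 [0.4137 0.5207 0.0107] [0.077  0.1593 0.3644]
rod_tip 0.58 [0.4013 0.3576 0.2103] [ 0.1119 -0.0009  0.1652]
rod_grip 0.96 [0.5076 0.3711 0.2154] [ 0.0047 -0.0019  0.1598]
rod_grip 0.85 [0.489  0.5516 0.0068] [-0.0018  0.1798  0.3681]
```

View pics/w7.png

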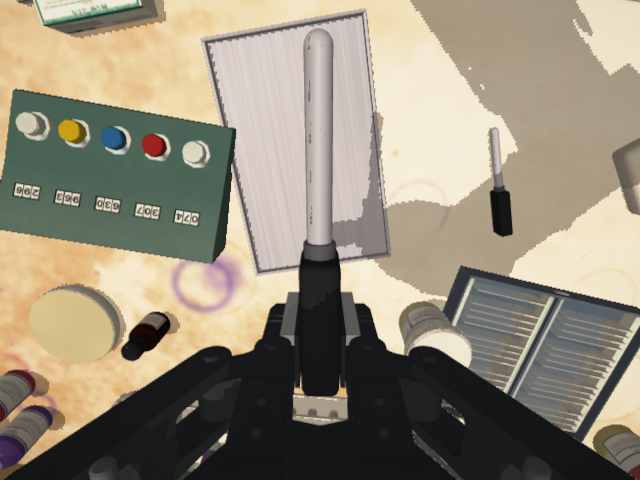

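The rod is above its old place in the tray, unchanged in the grip (tip 318,32); dish and bottle are as before. I'll lower it slowly.

Call:
apply_moves --targets '[{"claw": 0,"x": 0,"y": 1,"z": 30,"spin": 0},{"claw": 0,"x": 0,"y": 0,"z": 40,"spin": 0},{"claw": 0,"x": 0,"y": 0,"z": 40,"spin": 0},{"claw": 0,"x": 0,"y": 0,"z": 40,"spin": 0},{"claw": 0,"x": 0,"y": 0,"z": 25,"spin": 0},{"claw": 0,"x": 0,"y": 0,"z": 10,"spin": 0},{"claw": 0,"x": 0,"y": 0,"z": 5,"spin": 0},{"claw": 0,"x": 0,"y": 0,"z": 0,"spin": 0},{"claw": 0,"x": 0,"y": 0,"z": 0,"spin": 0}]'

```text
t: 23.7
tcp_pos: [0.513, 0.3757, 0.1885]
ee_rot: [-0.069, 0.998, 0.001, 0.001]
ft_force: [-0.2, -0.5, -0.4]
width: 0.0149
grasp_force: 59.3
```

Call:
apply_moves --targets '[{"claw": 0,"x": 0,"y": 0,"z": 2,"spin": 0},{"claw": 0,"x": 0,"y": 0,"z": 1,"spin": 0},{"claw": 0,"x": 0,"y": 0,"z": 0,"spin": 0}]'

```text
t: 24.0
tcp_pos: [0.5125, 0.3752, 0.1839]
ee_rot: [-0.069, 0.998, 0.0, 0.0]
ft_force: [0.2, 0.0, -0.7]
width: 0.0146
grasp_force: 59.3
```

Call:
apply_moves --targets '[{"claw": 0,"x": 0,"y": 0,"z": 1,"spin": 0},{"claw": 0,"x": 0,"y": 0,"z": 1,"spin": 0},{"claw": 0,"x": 0,"y": 0,"z": 1,"spin": 0},{"claw": 0,"x": 0,"y": 0,"z": 0,"spin": 0}]'

```text
t: 24.4
tcp_pos: [0.5124, 0.3751, 0.1804]
ee_rot: [-0.069, 0.998, -0.0, -0.0]
ft_force: [0.3, -0.1, -0.8]
width: 0.0155
grasp_force: 59.3
```

Call:
apply_moves --targets '[{"claw": 0,"x": 0,"y": 0,"z": 1,"spin": 0},{"claw": 0,"x": 0,"y": 0,"z": 0,"spin": 0}]'

```text
t: 24.6
tcp_pos: [0.5125, 0.3752, 0.1797]
ee_rot: [-0.069, 0.998, -0.0, 0.0]
ft_force: [-1.3, 0.5, -1.3]
width: 0.0149
grasp_force: 59.5
```

Call:
apply_moves --targets '[{"claw": 0,"x": 0,"y": 0,"z": 1,"spin": 0},{"claw": 0,"x": 0,"y": 0,"z": 0,"spin": 0},{"claw": 0.35,"x": 0,"y": 0,"z": 0,"spin": 0},{"claw": 0.35,"x": 0,"y": 0,"z": 0,"spin": 0},{"claw": 0.35,"x": 0,"y": 0,"z": 0,"spin": 0},{"claw": 0.35,"x": 0,"y": 0,"z": 0,"spin": 0}]'

```text
t: 25.2
tcp_pos: [0.5125, 0.3752, 0.1785]
ee_rot: [-0.069, 0.998, -0.0, -0.0]
ft_force: [-0.2, -0.1, 0.7]
width: 0.0297
grasp_force: 0.0
```

Call:
apply_moves --targets '[{"claw": 0.35,"x": 0,"y": 0,"z": -10,"spin": 0},{"claw": 0.35,"x": 0,"y": 0,"z": -30,"spin": 0},{"claw": 0.35,"x": 0,"y": 0,"z": -40,"spin": 0},{"claw": 0.35,"x": 0,"y": 0,"z": -40,"spin": 0},{"claw": 0.35,"x": 0,"y": 0,"z": -40,"spin": 0},{"claw": 0.35,"x": 0,"y": 0,"z": -30,"spin": 0},{"claw": 0.35,"x": 0,"y": 0,"z": 0,"spin": 0},{"claw": 0.35,"x": 0,"y": 0,"z": 0,"spin": 0}]'

```text
t: 26.0
tcp_pos: [0.5123, 0.3751, 0.37]
ee_rot: [-0.069, 0.998, 0.001, 0.001]
ft_force: [-0.2, -0.8, -1.1]
width: 0.0296
grasp_force: 0.0
```

```bash
python3 - <<'E'
from h import *
c=read_camera('wrist');b=read_camera('side')
cv2.imwrite('pics/fin.png',np.hstack([c['color'],cv2.copyMakeBorder(b['color'][200:450,250:410],0,230,0,0,cv2.BORDER_CONSTANT)])[:,:,::-1])
for t in ['petri_dish','oil_bottle','rod_grip','rod_tip','lid']:
  print(t,[(round(d['p'],2),np.round(d['position'],3).tolist()) for d in landmark_of(c,t)[:2]])
print(get_state()['t'])
E
```

```text
petri_dish [(0.89, [0.672, 0.122, -0.001])]
oil_bottle [(0.7, [0.66, 0.212, -0.002])]
rod_grip [(0.84, [0.512, 0.376, 0.016]), (0.73, [0.492, 0.55, 0.009])]
rod_tip [(0.98, [0.413, 0.519, 0.01]), (0.66, [0.404, 0.364, 0.017])]Traceback (most recent call last):
  File "<stdin>", line 5, in <module>
ValueError: it knows: centrifuge, groove, oil_bottle, petri_dish, rod, rod_grip, rod_tip, shroud, tray
```

View pics/fin.png

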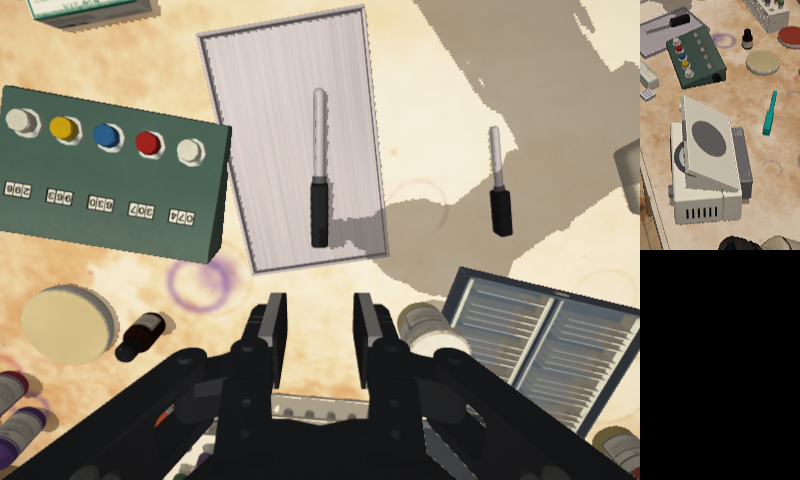

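The rod lies flat in the tray (318,90 to 320,245), the lid is open (705,140), the dish and bottle are in place, and the gripper is clear.

```bash
python3 -c "
from station import *
print(finish_job())"
```

```text
the job is handed in; nothing more can be done
None
```

The centrifuge lid is open and the rod is back in the tray. The petri dish and bottle were not disturbed, and the job was handed in at about 26 s of the 56 s allowed.

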